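# Snap down the lid of the crucible box

### The arm

A 6-joint arm with a two-finger parallel gripper is mounted at the origin on the work surface. World frame = base frame: x ahead of the robot, y to its left, z up, the work surface at z = 0. Lengths are in mm, angles in rad, forces in N, time in s.
With the tool pointing down it reaches from about 275 to 825 mm from the base axis. Payload 5.2 kg.
Tool frame: the origin (TCP) lies at the very end of the fingers, on their centre line; the grasp point (between the pads) lies 19 mm behind it; z points along the fingers, y is the line along which they close (so a half turn about z gives the same grasp; the last joint's range is limited). The gripper opens to 93 mm and grips with 3 to 60 N. Pads are 15 mm wide; open, the fingers measure 128 mm over their backs; the gripper's body (75 mm by 188 mm) begins 65 mm behind the grasp point.
Start: joints at [0.926, 0.259, 1.535, -0, 1.348, -0.203], TCP at [235.142, 497.206, 218.653] pointing down, gripper open.
Joint ranges: [-3.14, 3.14], [-0.91, 2.08], [0.19, 2.58], [-1.22, 4.36], [0.22, 2.71], [-3.12, 3.12]. Speed limits (rad/s): [2.57, 2.57, 3.14, 3.14, 3.14, 3.14].

### API

Orientations are given as [roll, pitch, yaw] about the fixed x, y, z axes, in that order (R = Rz(yaw) Ry(pitch) Rx(roll)).
In Python, from bench import robot gives the robot as it stands. The module is installed in compiled form; this text tells all that it offers. Calls block until the motion is done:
- robot.move_ptp(position, orientation): joint-space move of the TCP to a pose.
- robot.move_linear(position, ori=None, speed=150, f_stop=None): straight line of the TCP; ori=None keeps the orientation; speed is the mean speed in mm/s. With f_stop (N) it stops when the force on the tool has changed by that much, and returns True; else False.
- robot.move_j(angles): joint-space move.
- robot.move_gripper(opening): opening from 0.0 (shut) to 1.0 (fully open); the grip force is fixed at half the most; returns when the fingers have stopped.
- robot.sleep(seconds).
- robot.inverse_kinematics(position, orientation): joint angles nearest the present ones, or None.
- robot.get_image(name): name is "side" or "top"; returns a dict with "img" (400x640x3 uint8, blue, green, red), "fovy" (degrees; the focal length in pixels is half the picture's height over the tangent of half this angle, whatever the lens; pixels are square), "cx", "cy" (the principal point, pixels), "k1" (the pictures are not rectified: a ray, as slopes to the right and down, at radius r is drawn at 1 + k1 r^2 times it, then the intrinsics apply), "eye" and "orientation" of the camera in the world. Camera axes: x right, y down, z forward; pixel columns grow to the right and rows downward; lengths in mm; the calibration is good to about 2 mm. A picture is of the moment at which its call begins. There is no depth.
A pose or a line that the arm cannot do raises robot.MotionError and nothing moves.
- robot.hand_in(): hands the job in; it is judged then, once.
Readings, each from a call of its own:
- robot.current_t(): time.
- robot.current_qpos(): joint angles.
- robot.current_joint_vel(): joint speeds.
- robot.current_joint_efforts(): joint torques, N m.
- robot.current_tcp_pos(): TCP position.
- robot.current_eef_rot(): TCP orientation.
- robot.current_contact_force(): force on the tool from outside, world axes, zero at the start.
- robot.current_ft_torque(): the same for the moment, N m.
- robot.current_gripper_width(): opening from 0.0 (shut) to 1.0 (fully open).
- robot.current_finger_force(): force on a finger pad.
Only numpy, scipy, OpenCV 4.12 (cv2) and the standard library are available. Lean on these libraries where they do the work, as an engineer would, in place of code of your own. Each camera call takes 0.05 s, during which the arm holds its last target. There are 200 camera calls.

### The job

The clear box of weighed crucibles has its white snap lid laid on, but at least two of the four corner sections of its rim are still sprung up. Go round the rim and press every corner section that is not fully down until it clicks and stays flush, so that the box is tightly shut. Only press: leave the box standing where it is, lift nothing, and do not disturb the crucibles, glassware and tools around it.

Things in the scene. Friction and masses are not known exactly. Their poses are not given: they have to be found in the camera images.
- sample_box: Loose clear box, 0.6 to 1.2 kg, with a white lid 168 (its x) by 128 mm (its y). Origin: centre of the underside, z up. Shut, the top of the lid's rim (9 mm wide, corners rounded at 18 mm) is 86 mm above the origin, the panel within 3.5 mm lower. Each corner of the lid is a section, folding along a 45 degree line that meets both sides 58 mm from the unrounded corner.
- corner1 (a joint): How far the corner section at the box's +x +y corner is folded up, rad: 0 = shut and flush; about 0.23 = sprung up, its tip 8 mm high. Pressed on its rim it resists with up to about 6 N (more nearer the fold); below roughly 0.06 (2 mm from flush) its hook snaps under the catch and it stays shut; let go before that, it springs up again. Rarely it starts half caught, at about 0.06.
- corner2 (a joint): The same for the section at the box's -x +y corner.
- corner3 (a joint): The same for the section at the box's -x -y corner.
- corner4 (a joint): The same for the section at the box's +x -y corner.
- press1 (a point): Where to press section 1: middle of its rim's top face, on the rounded corner. It moves with the section; when shut it lies at (75.5, 55.5, 86) mm in the box's frame, 29 mm from the fold.
- press2 (a point): The same point of section 2; shut at (-75.5, 55.5, 86) mm in the box's frame.
- press3 (a point): The same point of section 3; shut at (-75.5, -55.5, 86) mm in the box's frame.
- press4 (a point): The same point of section 4; shut at (75.5, -55.5, 86) mm in the box's frame.
- crucible1: Loose empty white porcelain crucible, 42 mm wide, 36 mm high, beside the box. Leave alone. Origin: centre of its underside.
- crucible2: Another crucible, the same. Leave alone.
- weighing_bottle: Loose stoppered glass weighing bottle, 46 mm wide, 48 mm high. Leave alone. Origin: centre of its underside.
- sample_jar: Loose amber glass jar with black cap, 52 mm wide, 85 mm high. Leave alone. Origin: centre of its underside.
- spatula: Steel laboratory spatula, a 6 mm rod with flat ends, lying on the bench, 170 mm long. Leave alone. Origin: near its middle, on the bench.
- tweezers: Steel tweezers lying on the bench, about 135 mm long, 8 mm high. Leave alone. Origin: near their middle, on the bench.
- beaker: Loose empty small glass beaker, 52 mm wide, 60 mm high. Leave alone. Origin: centre of its underside.

How it is judged:
By the outcome, as a careful person would: the job done as asked, in the order asked, and still so for the second after the job is handed in, with the robot touching nothing.
It also fails if it takes over 43 s, if anything falls off the work surface, if the arm or the gripper's body presses on something with over 40 N, if the wrist force passes 120 N, or if a joint passes its speed limit or range.

## Working session

There is one attempt and no reset: what is moved stays moved. The work goes in short steps, each a Python script; the robot and the scene stay as the last script left them, time stands still between calls to the robot, and variables do not carry over. Pictures are saved under pics/ and viewed, at most 10 in all, crops included, and the job is handed in when it is done.

```bash
mkdir -p pics; python3 - <<'E'
from bench import robot
import cv2,pickle
for n in("side","top"):
    d=robot.get_image(n);cv2.imwrite(f"pics/{n}0.png",d["img"]);pickle.dump(d,open(f"{n}0.pkl","wb"))
    print(n,{k:v for k,v in d.items() if k!="img"})
print(robot.current_eef_rot(),robot.current_t())
E
```

```text
side {'fovy': 55.995377618711444, 'cx': 319.8574740389585, 'cy': 203.04383835278466, 'k1': -0.0844838627070492, 'eye': array([445.54036729, 545.57305405, 579.13865903]), 'orientation': array([-2.38832658, -0.00672713, -2.91052419])}
top {'fovy': 42.7191860348461, 'cx': 321.90834775773976, 'cy': 206.585600531023, 'k1': -0.11583139832828682, 'eye': array([ 465.56723291,   85.94191646, 1005.17958367]), 'orientation': array([-3.03471114, -0.01220832, -1.55096803])}
[-3.14005497e+00 -2.57624263e-04  2.69983483e+00] 0.1
```

View pics/top0.png

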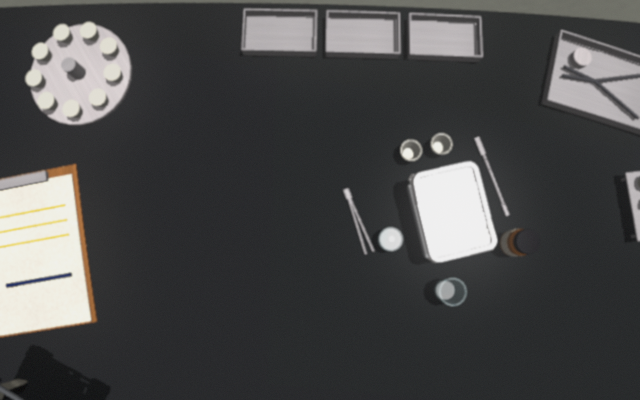

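View pics/side0.png

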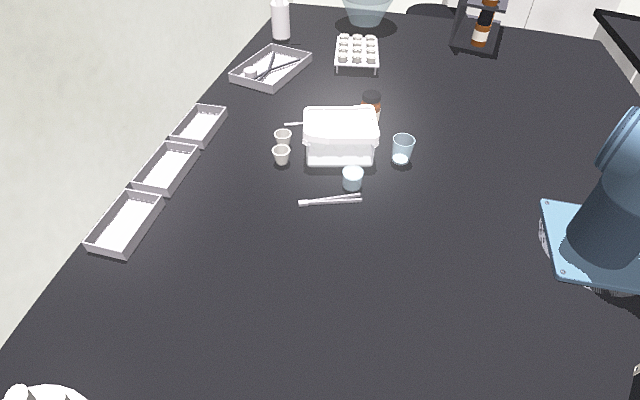

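```bash
cat > h.py <<'E'
import numpy as np,cv2,pickle
from scipy.spatial.transform import Rotation as Ro
def cam(d):
    f=200/np.tan(np.radians(d["fovy"])/2); return f,Ro.from_euler("xyz",d["orientation"]).as_matrix(),np.array([[f,0,d["cx"]],[0,f,d["cy"]],[0,0,1]]),np.array([d["k1"],0,0,0.])
def to_plane(d,px,z):
    f,R,K,D=cam(d); u=cv2.undistortPoints(np.float64(px).reshape(-1,1,2),K,D)[:,0]
    r=np.c_[u,np.ones(len(u))]@R.T; return d["eye"]+r*((z-d["eye"][2])/r[:,2])[:,None]
def proj(d,P):
    f,R,K,D=cam(d); return cv2.projectPoints(np.float64(P),R.T,-R.T@d["eye"],K,D)[0][:,0]
def press_pts(c,th,z=86.):
    a=np.array([[75.5,55.5],[-75.5,55.5],[-75.5,-55.5],[75.5,-55.5]]); R=np.array([[np.cos(th),-np.sin(th)],[np.sin(th),np.cos(th)]])
    return np.c_[a@R.T+c,np.full(4,z)]
E
python3 - <<'E'
from h import *
t=pickle.load(open("top0.pkl","rb"));s=pickle.load(open("side0.pkl","rb"))
g=t["img"].min(2)
for thr in(120,170,200):
    m=np.uint8(g>thr); m[:, :400]=0;m[:155]=0;m[270:]=0;m[:,510:]=0
    c=max(cv2.findContours(m,0,1)[0],key=cv2.contourArea)
    P=to_plane(t,c[:,0],86.)[:,:2]; r=cv2.minAreaRect(np.float32(P)); print(thr,r)
    if thr==170: R=r
(c,(w,h),a)=R; th=np.radians(a if w>h else a+90)
print(c,th,press_pts(c,th))
ims=[]
for d,(x0,y0,x1,y1) in((t,(395,150,535,275)),(s,(290,85,430,210))):
    k=cv2.resize(d["img"][y0:y1,x0:x1],None,fx=5,fy=5,interpolation=2)[:590,:700]
    for i,p in enumerate(proj(d,press_pts(c,th))):
        q=((p-[x0,y0]+.5)*5).astype(int);cv2.circle(k,q,3,(0,0,255),-1);cv2.putText(k,str(i+1),q+6,0,.6,(0,0,255),2)
    ims.append(k)
cv2.imwrite("pics/ct.png",ims[0]);cv2.imwrite("pics/cs.png",ims[1])
E
```

```text
120 ((561.2410888671875, -162.0120849609375), (171.08563232421875, 137.33299255371094), 14.109587669372559)
170 ((561.9027099609375, -164.7093505859375), (168.31101989746094, 129.042724609375), 14.105436325073242)
200 ((561.7575073242188, -164.74502563476562), (166.97764587402344, 127.26722717285156), 14.090452194213867)
(561.9027099609375, -164.7093505859375) 0.24618630630293725 [[ 621.60056125  -92.48285578   86.        ]
 [ 475.15337791 -129.2826179    86.        ]
 [ 502.20485867 -236.93584539   86.        ]
 [ 648.65204201 -200.13608327   86.        ]]
```

View pics/ct.png

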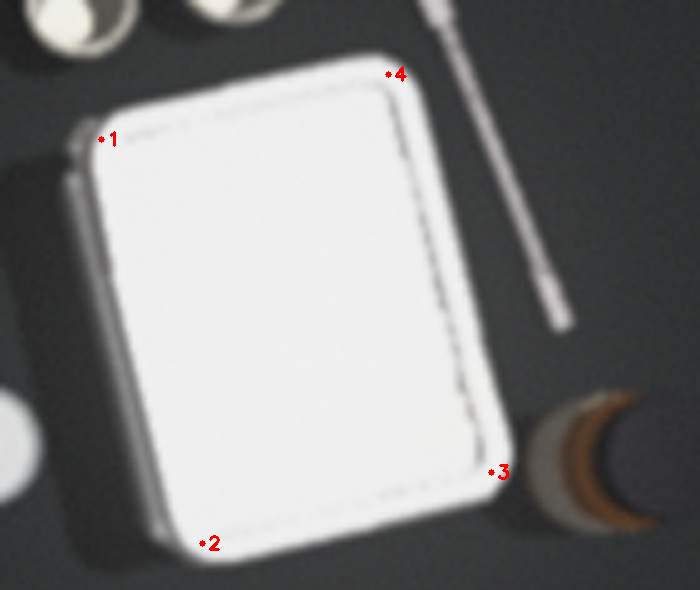

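View pics/cs.png

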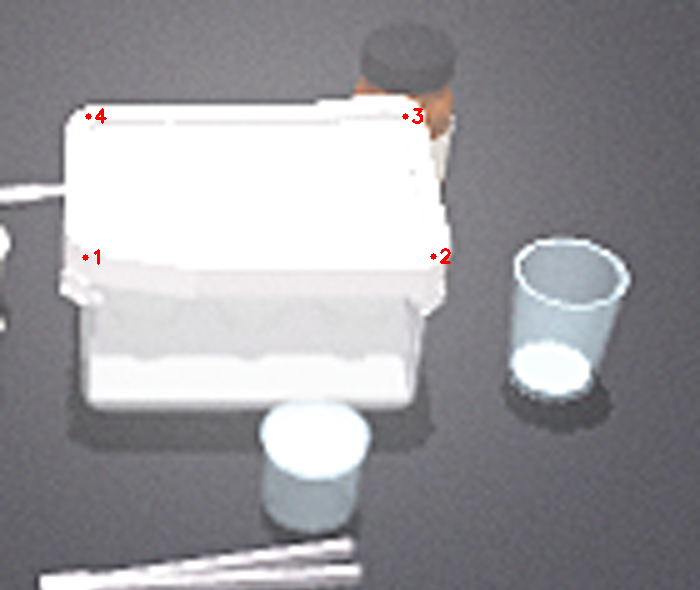

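Top view: the lid's corners sit at crop (101,139), (202,543), (491,472) and (388,74). Side view: sections 1 (85,257) and 3 (405,117) stand up clearly, 2 and 4 are unclear. I'll press all four in turn and log the contact heights.

```bash
cat > press.py <<'E'
from h import *
from bench import robot
def press(p,yaw,f=18):
    o=[np.pi,0,yaw]; x,y=p[:2]
    robot.move_ptp([x,y,115],o); robot.move_linear([x,y,99],speed=80)
    a=robot.move_linear([x,y,82],speed=20,f_stop=2.5); z1=robot.current_tcp_pos()[2]
    b=robot.move_linear([x,y,81],speed=15,f_stop=f); z2=robot.current_tcp_pos()[2]; F=robot.current_contact_force()
    robot.move_linear([x,y,115],speed=120); print(a,b,round(z1,1),round(z2,1),F.round(1),round(robot.current_t(),1),flush=True)
E
python3 - <<'E'
from press import *
th=.2462;P=press_pts((561.9,-164.7),th)
robot.move_gripper(0.)
robot.move_ptp([P[0][0],P[0][1],160],[np.pi,0,th+np.pi/4])
for i in(0,2): press(P[i],th+np.pi/4)
for i in(1,3): press(P[i],th+3*np.pi/4)
E
```

```text
True True 91.5 86.1 [-2.   0.5  7.3] 6.1
True True 91.7 86.1 [-2.1  0.4  7.8] 8.7
True True 86.1 86.0 [-1.2  0.9  7.6] 11.6
True True 86.2 86.1 [-2.3  1.3  7.5] 14.0
```

```bash
python3 - <<'E'
from press import *
robot.move_linear([*robot.current_tcp_pos()[:2],200],speed=200)
robot.move_ptp([300,250,250],[np.pi,0,2.2])
c=(561.9,-164.7);th=.2462;ims=[]
for n,(x0,y0,x1,y1) in(("top",(395,150,535,275)),("side",(290,85,430,210))):
    d=robot.get_image(n);k=cv2.resize(d["img"][y0:y1,x0:x1],None,fx=4,fy=4,interpolation=2)
    ims.append(k[:,:400] if 0 else k)
    if n=="top":
        m=np.uint8(d["img"].min(2)>170); m[:, :400]=0;m[:155]=0;m[270:]=0;m[:,510:]=0
        q=max(cv2.findContours(m,0,1)[0],key=cv2.contourArea);print(cv2.minAreaRect(np.float32(to_plane(d,q[:,0],86.)[:,:2])))
cv2.imwrite("pics/after.png",cv2.resize(np.hstack(ims),(800,int(800*ims[0].shape[0]/1120))));cv2.imwrite("pics/after_s.png",ims[1])
print(robot.current_t())
E
```

```text
((561.8154907226562, -164.66091918945312), (168.44189453125, 128.90512084960938), 13.933968544006348)
16.725
```

View pics/after.png

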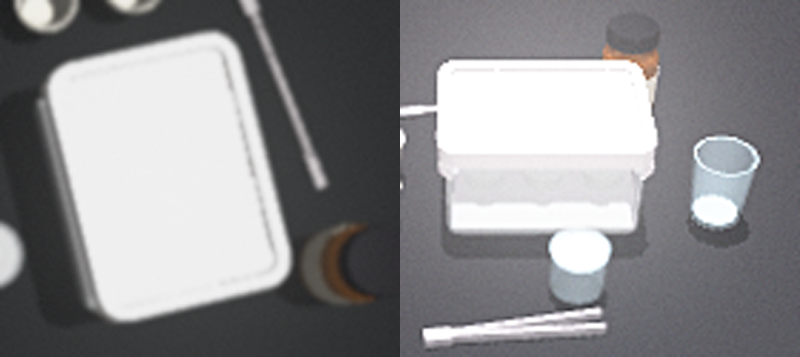

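View pics/after_s.png

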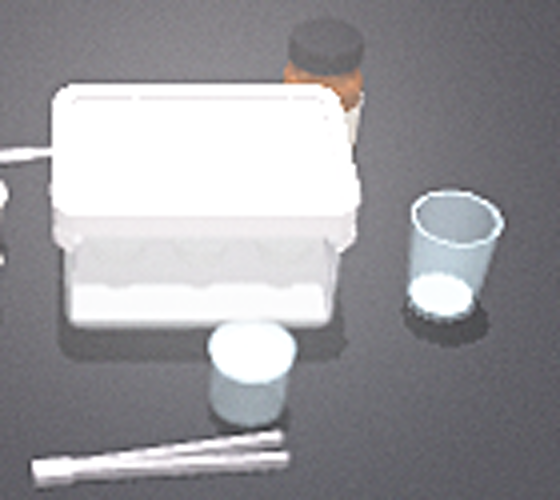

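The rim is now straight all round: in the side crop, section 3 (330,95) and section 1 (65,225) are flush. The box hasn't moved.

```bash
python3 -c "
from bench import robot
print(robot.hand_in())"
```

```text
the job is handed in; nothing more can be done
None
```

The lid is shut and the job is handed in: sections 1 and 3 were sprung up and are now pressed flush, 2 and 4 were already down when I checked them, and the box has not moved.

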